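# Snap-rivet a paint-swatch deck in bench-held pliers

### The job

Snap the rivet of the paint-swatch deck shut with the bench-held pliers. First clear whichever paint pot or bottle stands in the deck's way: set it upright elsewhere on the bare worktop rather than shoving it with the deck. Then slide the carriage fully home against its stop at the pliers, pull the loose blue handle over until the rivet cap clicks flush (do not press the cap with the hand), let the handle spring open again, and draw the carriage back out to its outer stop with the rivet still snapped; leave all pots and bottles standing on the worktop and knock over or push aside nothing else.

Things in the scene. Friction and masses are not known exactly. Their poses are not given: they have to be found in the camera images.
- press: Fixed press: snap pliers lying level, 47 mm up, over a dark base bar. Origin on the worktop under the pliers' pivot; z up; +y runs from the pivot along the jaws (tips at y=58 mm) and along the slide; -y along the handles; +x is the moving handle's side, away from the robot. Base bar x -85 to -20, y -125 to 285, 12 mm high, rail to 25 mm. The near blue handle is clamped (clamps to 66 mm high).
- handle (a joint): The far blue handle (13 mm thick, z 40 to 54 mm, end 145 mm from the pivot) turns about the upright pivot. 0 = sprung fully open, 0.33 rad = pliers shut (stop). Pull its outer side near the end towards the clamped handle (press -x); bare worktop is under and behind it. Needs 2 N, rising to about 11 N near 0.22 rad where the snap gives way, then 6 N up to the hard stop. Springs open when freed.
- handle_pull (a point): Point on the axis of the moving handle, 113 mm from the pivot, 47 mm above the worktop; turns with the handle. The handle's outer side is 7 mm from it. Open it lies at x=62, y=-95 mm in the press frame, shut at x=27, y=-110.
- slide (a joint): Carriage on the rail (about 2 N friction, stays where left). 0 = at the outer stop, 0.135 m = home at its stop by the pliers (press -y), the rivet then between the jaws. Starts 0 to 30 mm in.
- knob (a point): Centre of the carriage's black push knob: upright, 21 mm diameter, from 56 to 82 mm above the worktop, on an 11 mm steel post. In the press frame x=-52.5, y=240 mm at the outer stop, y=105 at home. It can be pushed from either side along the slide. The carriage block under it is 46 x 60 mm, top 37 mm up.
- carriage: The carriage with the deck in its holder. Origin at worktop level under the knob; axes as the press. Deck of four painted strips (sand, olive, blue, red-brown) on edge: 12 x 100 x 34 mm, 30 to 64 mm up, centred on x=52 mm, from y=-74 to +26; its -y end leads to the jaws over bare worktop. The holder round it (x 41 to 69, y -17 to 27) goes down to 22 mm.
- snap (a joint): Snap of the rivet cap. 0 = open, cap 7.5 mm proud of the deck's near face; 0.0075 m = snapped flush (pressed towards press +x). Sprung lips inside hold it open; past about 4 mm it snaps in by itself and stays.
- cap: Brass rivet cap, a disc 19 mm across, 4 mm thick, on the deck's near face, 57 mm towards the pliers from the knob and 47 mm up. Origin at the centre of its underside; the pliers' near jaw presses it.
- jar_red: Paint jar with white cap, dark red inside: upright cylinder 39 mm across, 63 mm high, about 45 g. Origin at the centre of its foot. One of the four pots and bottles stands in the deck's way, between deck and jaws; which one varies.
- jar_blue: Paint jar with white cap, dark blue inside: as the red jar, 39 mm across, 63 mm high. Origin at the centre of its foot. Bare worktop to set a pot down on lies behind the press (x over 50 mm in its frame) and in front of it, wherever no other listed thing stands.
- bottle_sand: Dropper bottle of sand-coloured paint with white tip: 26 mm across up to 58 mm, nozzle to 84 mm high, about 30 g. Origin at the centre of its foot.
- bottle_olive: Dropper bottle of olive green paint with black tip: 26 mm across up to 58 mm, nozzle to 84 mm high, about 30 g. Origin at the centre of its foot.
- tape: Roll of masking tape lying flat, 100 mm across, 25 mm high; origin under its centre. Leave alone.
- mug: White mug with green spots, 78 x 114 mm with its handle, 93 mm high; origin under its centre. Leave alone.
Mind the look-alikes: they are no part of the job. What is shaped like the jar_blue but purple or turquoise is not meant.

How it is judged:
On the way, in this order (a step that is already met when the one before it is completed fails the run):
1. the carriage is home against its stop at the pliers, the rivet still open (value of joint slide above 0.132 m and value of joint snap below 0.002 m), for 0.2 s.
2. the pliers are closed and the rivet has clicked, the carriage still home (value of joint slide above 0.131 m and value of joint snap above 0.0068 m and value of joint handle above 0.25 rad), for 0.1 s.
3. the pliers have sprung open again (value of joint handle below 0.05 rad and value of joint snap above 0.0068 m), for 0.1 s.
At the end, for the whole second after the job is handed in: Rivet cap snapped (snap joint over 6.8 of 7.5 mm), pliers open (handle under 0.05 rad), carriage within 4 mm of its outer stop, all four pots and bottles upright (0.1 rad) and still on the worktop itself (origin within 8 mm of z = 0) (all of step 3 and value of joint slide below 0.004 m and angle between each of jar_red, bottle_sand, jar_blue, bottle_olive's own z axis and vertical below 0.1 rad and height (world z) of jar_red between -0.008 and 0.008 m and linear speed of each of jar_red, bottle_sand, jar_blue, bottle_olive below 0.02 m/s and height (world z) of bottle_sand between -0.008 and 0.008 m and height (world z) of jar_blue between -0.008 and 0.008 m and height (world z) of bottle_olive between -0.008 and 0.008 m); the robot touches nothing.
It fails at once if a pot or bottle is knocked over (angle between any of jar_red, bottle_sand, jar_blue, bottle_olive's own z axis and vertical above 0.5 rad).
It fails at once if a pot or bottle is shoved by the deck or carriage (over 4 N) (contact force between carriage and jar_red above 4 N or contact force between carriage and bottle_sand above 4 N or contact force between carriage and jar_blue above 4 N or contact force between carriage and bottle_olive above 4 N).
It fails at once if the rivet cap is pressed by the robot's hand instead of the pliers (contact force between cap and the fingers above 2 N or contact force between cap and the arm above 2 N).
It fails at once if the masking tape or the mug is pushed aside by more than 30 mm (distance of any of tape, mug from where it was at the start of the episode above 0.03 m).
It also fails if it takes over 67 s, if anything falls off the work surface, if the arm or the gripper's body presses on something with over 40 N, if the wrist force passes 120 N, or if a joint passes its speed limit or range.

### The arm

A 6-joint arm with a two-finger parallel gripper is mounted at the origin on a cart in front of the work surface, level with it; the furniture and walls round the work are solid. World frame = base frame: x ahead of the robot, y to its left, z up, the work surface at z = 0. Lengths are in m, angles in rad, forces in N, time in s.
With the tool pointing down it reaches from about 0.25 to 0.8 m from the base axis. Payload 8.5 kg.
Tool frame: the origin (TCP) lies on the mounting face of the last link; the fingertips stand 173 mm ahead of it and the grasp point (between the pads) lies 155 mm ahead of it; z points along the fingers, y is the line along which they close (so a half turn about z gives the same grasp; the last joint's range is limited). The gripper opens to 85 mm and grips with 20 to 120 N. Pads are 22 mm wide; open, the fingers measure 114 mm over their backs; the gripper's body (76 mm by 85 mm) begins 54 mm behind the grasp point. The pads swing forward as they close: fully open they stand 13 mm farther back than shut.
Start: joints at [1.344, 0.238, -0.013, 1.319, 0, 1.571], TCP at [0.118, 0.512, 0.405] pointing down, gripper open.
Joint ranges: [-2.66, 2.66], [-1.03, 1.9], [-1.14, 1.46], [-1.82, 2.27], [-1.45, 1.34], [-3.14, 3.14]. Speed limits (rad/s): [2.22, 2.22, 2.79, 3.14, 3.14, 3.14].

### API

Orientations are given as a unit quaternion [w, x, y, z].
In Python, from cell import ctrl gives the robot as it stands. The module is installed in compiled form; this text tells all that it offers.
- The arm moves only by the shell command python3 -m jog 'ROWS'. ROWS is JSON, a list of rows, each a list of 7 numbers: the opening, from 0 (shut) to 1 (fully open), then the shift along the tool's x, y, z normalised to -1 to 1, where 1 is 0.08 m, then the turn, a rotation vector about the tool's x, y, z normalised to -1 to 1, where 1 is pi/2 rad. In form: [[grip, dx, dy, dz, ax, ay, az], ...]. A call has 1 to 12 rows; each row is the pose to reach, as a shift and turn from the pose commanded when the call began, along the tool's axes at that moment; what a row does not reach only later rows make up. A row lasts 1/8 s, in which the tool goes at most 62.5 mm and 10.7 degrees, less where a joint would pass 70% of its speed; a pose out of reach is approached as far as the arm can. A call with a number of a shift or a turn outside -1 to 1 is refused whole. A call with a gripper value outside its range is refused whole. The fingers move at their own pace and stop on an object; the grip force is fixed at half the most. Time passes only in rows, so rows that repeat a pose let the fingers close. It gives the time, the measured TCP pose, the force, the opening and the grip force at its end, in the units of the state.
- ctrl.read_state(): the state, without advancing time (a new reading comes with each control period).
- ctrl.snapshot(name): name is "scene" or "side" or "wrist"; returns the picture (400x640x3 uint8, red, green, blue); there is no depth.
- ctrl.get_calibration(name): a dict with "K" (3x3 intrinsics, pixels), "cam_to_world" (4x4, takes a point from camera to world coordinates). Camera axes: x right, y down, z forward; pixel columns grow to the right and rows downward; lengths in m; the calibration is good to about 2 mm. The wrist camera is an equidistant fisheye: a pixel r from the principal point sees the ray r / f radians off the axis. A picture is of the moment at which its call begins: read the wrist's pose just before it. get_calibration takes no time and is no camera call; for the wrist camera it gives the pose at the moment of the call.
- ctrl.job_done(): hands the job in; it is judged then, once.
The state is a dict: "time": time; "joint_pos": joint angles; "dq": joint speeds; "joint_torque": joint torques, N m; "eef_pos": TCP position; "tool_rot": TCP orientation; "wrist_force": force on the tool from outside, world axes, zero at the start; "ft_torque": the same for the moment, N m; "grip_width": opening from 0.0 (shut) to 1.0 (fully open); "grip_force": force on a finger pad.
Only numpy, scipy, OpenCV 4.12 (cv2) and the standard library are available. Lean on these libraries where they do the work, as an engineer would, in place of code of your own. Each camera call takes 0.05 s, during which the arm holds its last target. There are 200 camera calls.

## Working session

There is one attempt and no reset: what is moved stays moved. The work goes in short steps, Python scripts to look and compute and a shell command to move; the robot and the scene stay as the last step left them, time stands still between calls to the robot, and variables do not carry over. Pictures are saved under pics/ and viewed, at most 10 in all, crops included, and the job is handed in when it is done.

```bash
mkdir -p pics; python3 - <<'E'
from cell import ctrl
import cv2,numpy as np
for n in ("scene","side","wrist"):
    c=ctrl.get_calibration(n); im=ctrl.snapshot(n)
    cv2.imwrite(f"pics/{n}0.png",im[:,:,::-1]); print(n,np.round(c["K"],1).tolist(),np.round(c["cam_to_world"],3).tolist())
s=ctrl.read_state();print(s)
E
```

```text
scene [[385.5, 0.0, 316.5], [0.0, 385.5, 201.4], [0.0, 0.0, 1.0]] [[-0.874, -0.197, 0.444, 0.121], [-0.486, 0.384, -0.786, 0.895], [-0.016, -0.902, -0.431, 0.443], [0.0, 0.0, 0.0, 1.0]]
side [[401.2, 0.0, 322.7], [0.0, 401.2, 195.8], [0.0, 0.0, 1.0]] [[-0.997, -0.055, 0.057, 0.471], [-0.08, 0.639, -0.765, 0.946], [0.006, -0.767, -0.641, 0.704], [0.0, 0.0, 0.0, 1.0]]
wrist [[309.7, 0.0, 320.7], [0.0, 309.7, 201.5], [0.0, 0.0, 1.0]] [[0.225, 0.931, 0.288, 0.045], [0.974, -0.215, -0.068, 0.528], [-0.002, 0.296, -0.955, 0.374], [0.0, 0.0, 0.0, 1.0]]
{'time': 0.15, 'joint_pos': array([ 1.34399868e+00,  2.38636566e-01, -1.40638320e-02,  1.31921031e+00,
        1.77951120e-05,  1.57077578e+00]), 'dq': array([-0.00068213, -0.0020231 ,  0.00278641,  0.00055286, -0.00018717,
       -0.00127257]), 'joint_torque': array([ 7.64345477e-04, -5.39078844e+01,  3.46597087e+01,  1.45145279e-02,
        3.96522273e-05,  4.30314259e-06]), 'eef_pos': array([0.11801835, 0.5114262 , 0.40422731]), 'tool_rot': array([-7.18955162e-05,  1.13145726e-01,  9.93578248e-01, -5.52604388e-04]), 'wrist_force': array([ 0.01947647, -0.0127992 ,  0.33739307]), 'ft_torque': array([ 0.01609211, -0.02445031,  0.00605522]), 'grip_force': 0.0, 'grip_width': 1.0013081609995695}
```

View pics/scene0.png

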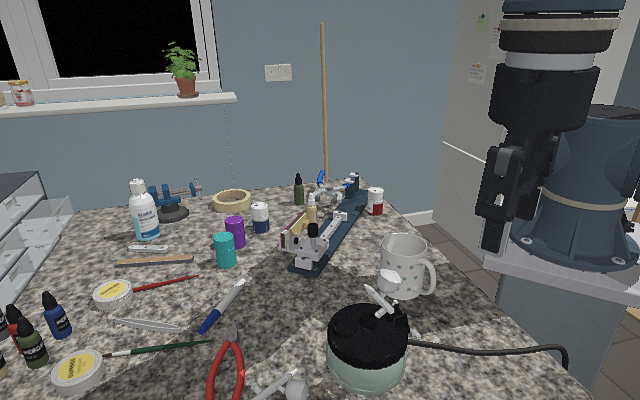

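View pics/side0.png

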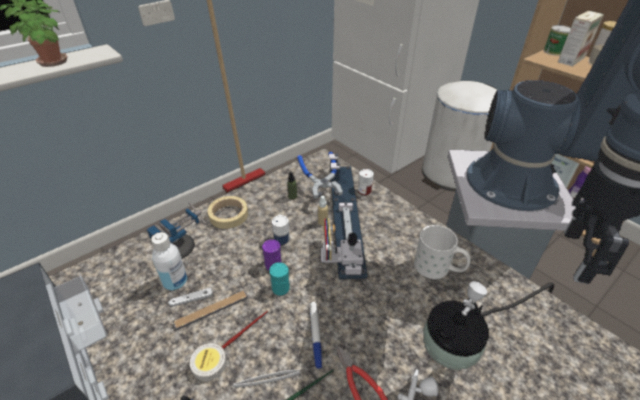

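View pics/wrist0.png

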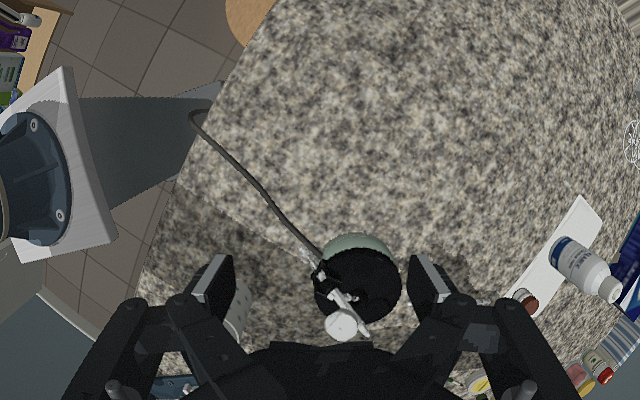

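The pictures show the press at the centre. In side the bar runs from (350,270) to (345,170) with the knob near (351,240), and in scene the knob is near (313,230). The sand bottle seems to stand between deck and jaws (side 323,210; scene 311,205). I'll zoom in on both.

```bash
python3 - <<'E'
import cv2,numpy as np
a=cv2.imread("pics/side0.png")[145:290,250:390]; b=cv2.imread("pics/scene0.png")[160:285,240:400]
A=cv2.resize(a,None,fx=4,fy=4,interpolation=2); B=cv2.resize(b,None,fx=5,fy=4.8,interpolation=2)
cv2.imwrite("pics/sc.png",A); cv2.imwrite("pics/scc.png",B)
E
```

```text
(no output)
```

View pics/sc.png

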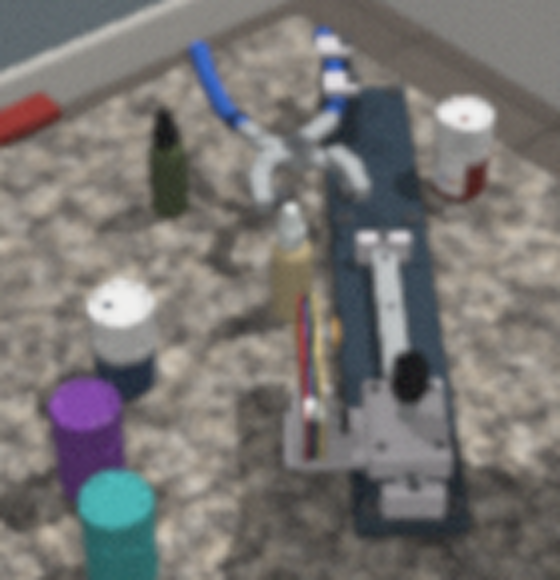

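View pics/scc.png

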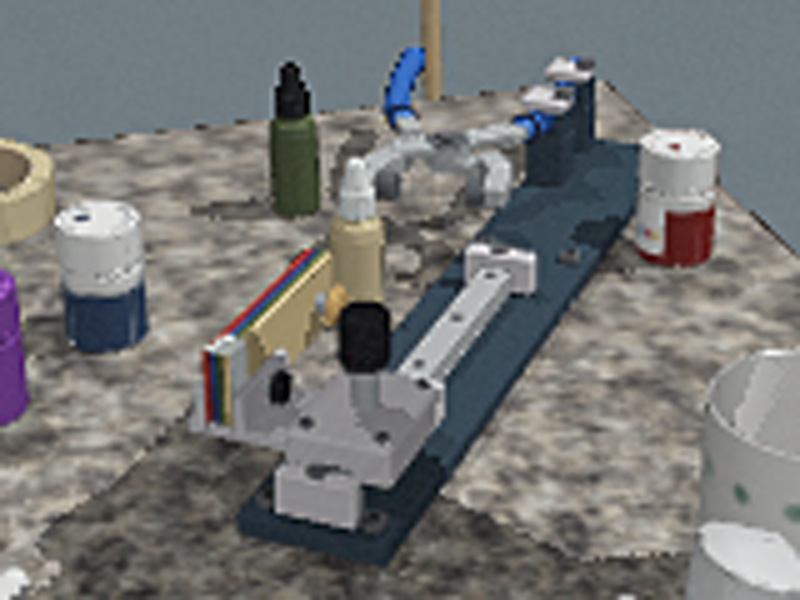

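Only the sand bottle stands in the way, directly in front of the deck. Next I triangulate the key points.

```bash
cat > h.py <<'E'
from cell import ctrl
import numpy as np,cv2
def ray(n,p,c=None):
    c=c or ctrl.get_calibration(n);K=c["K"];T=np.array(c["cam_to_world"])
    d=np.array([(p[0]-K[0][2])/K[0][0],(p[1]-K[1][2])/K[1][1]])
    if n=="wrist":
        t=np.hypot(*d); v=np.array([*(d/t*np.sin(t)),np.cos(t)])
    else: v=np.array([*d,1])
    v=T[:3,:3]@v; return T[:3,3],v/np.linalg.norm(v)
def onz(n,p,z,c=None):
    o,v=ray(n,p,c); return o+v*(z-o[2])/v[2]
def tri(*rs):
    A=sum(np.eye(3)-np.outer(v,v) for o,v in rs);b=sum((np.eye(3)-np.outer(v,v))@o for o,v in rs)
    return np.linalg.solve(A,b)
E
python3 - <<'E'
from h import *
S=lambda u,v:(250+u/4-.4,145+v/4-.4)
C=lambda u,v:(240+u/5-.4,160+v/4.8-.4)
pts=dict(knobtop=(S(412,358),C(364,308),.082),sandtip=(S(290,207),C(356,162),.084),handle=(S(197,46),C(418,54),.05),
olive=(S(164,115),C(289,68),.084),blue=(S(122,300),C(98,218),.063),red=(S(466,112),C(680,145),.063),
barL=(S(355,526),C(240,520),.012),barR=(S(468,524),C(385,552),.012),barfarR=(S(408,90),None,.012),cap=(S(336,332),C(333,305),.047),pivot=(S(303,150),C(452,148),.053))
for k,(s,c,z) in pts.items():
    o=[np.round(onz("side",s,z)[:2],3)]
    if c: o+=[np.round(onz("scene",c,z)[:2],3),np.round(tri(ray("side",s),ray("scene",c)),3)]
    print(k,*o)
E
```

```text
knobtop [0.451 0.328] [0.451 0.329] [0.451 0.327 0.081]
sandtip [0.527 0.209] [0.522 0.21 ] [0.528 0.202 0.079]
handle [ 0.612 -0.006] [ 0.606 -0.005] [ 0.613 -0.016  0.044]
olive [0.616 0.124] [0.613 0.121] [0.616 0.118 0.081]
blue [0.62  0.276] [0.618 0.278] [0.62  0.275 0.061]
red [0.42  0.075] [0.416 0.08 ] [0.42  0.069 0.058]
barL [0.477 0.389] [0.471 0.393] [0.477 0.382 0.004]
barR [0.416 0.382] [0.411 0.385] [0.416 0.377 0.006]
barfarR [ 0.458 -0.018]
cap [0.495 0.276] [0.496 0.278] [0.495 0.278 0.048]
pivot [0.526 0.113] [0.523 0.114] [0.527 0.108 0.05 ]
```

```bash
python3 -m jog '[[1,-0.3,-0.3,0,0,0,0.11],[1,-0.6,-0.6,0,0,0,0.22],[1,-1,-1,0,0,0,0.33],[1,-1,-1,0,0,0,0.44],[1,-1,-1,0,0,0,0.55],[1,-1,-1,0,0,0,0.66],[1,-1,-1,0,0,0,0.788],[1,-1,-1,0,0,0,0.788]]'
python3 -m jog '[[1,-0.38,0.5,0,0,0,0],[1,-0.75,1,0,0,0,0],[1,-0.75,1,0,0,0,0]]'
python3 -m jog '[[1,-0.38,0.5,0,0,0,0],[1,-0.75,1,0,0,0,0],[1,-0.75,1,0,0,0,0]]'
python3 -m jog '[[1,-0.38,0.5,0.3,0,0,0],[1,-0.75,1,0.3,0,0,0],[1,-0.75,1,0.3,0,0,0],[1,-0.75,1,0.3,0,0,0]]'
cat >>h.py <<'E'
def see(n,name):
    c=ctrl.get_calibration(n);im=ctrl.snapshot(n)[:,:,::-1];cv2.imwrite(f"pics/{name}.png",im);return c,im
TH=.107;O=np.array([.527,.110]);RP=np.array([[np.cos(TH),-np.sin(TH)],[np.sin(TH),np.cos(TH)]])
press=lambda w:RP.T@(np.array(w)[:2]-O)
def st():
    s=ctrl.read_state();q=np.array(s["tool_rot"]);w,x,y,z=q
    print("t",s["time"],"eef",np.round(s["eef_pos"],4),"press",np.round(press(s["eef_pos"]),4),"toolx yaw",np.arctan2(2*(x*y+w*z),1-2*(y*y+z*z)),"F",np.round(s["wrist_force"],1),"g",s["grip_width"],s["grip_force"])
    return s
E
python3 - <<'E'
from h import *
st();import pickle;c,im=see("wrist","w1");pickle.dump(c,open("w1.pkl","wb"));st()
E
```

```text
time: 1.15
eef_pos: [0.178, 0.4155, 0.4045]
tool_rot: [0.0, 0.668, 0.744, -0.0]
wrist_force: [-0.4, 0.0, -0.7]
grip_width: 1.002
grip_force: 0.0
time: 1.52
eef_pos: [0.2659, 0.3631, 0.4046]
tool_rot: [0.0, 0.669, 0.744, -0.0]
wrist_force: [0.3, 0.3, -1.2]
grip_width: 0.999
grip_force: 0.0
time: 1.9
eef_pos: [0.3514, 0.3124, 0.4044]
tool_rot: [0.0, 0.669, 0.744, -0.0]
wrist_force: [-1.2, -0.6, 0.3]
grip_width: 1.004
grip_force: 0.0
time: 2.4
eef_pos: [0.435, 0.2627, 0.3805]
tool_rot: [-0.0, 0.668, 0.744, -0.0]
wrist_force: [-0.5, 0.1, -0.2]
grip_width: 1.004
grip_force: 0.0
t 2.4 eef [0.435  0.2627 0.3805] press [-0.0752  0.1616] toolx yaw 1.6786733786451213 F [-0.5  0.1 -0.2] g 1.003554709109666 0.0
t 2.45 eef [0.4347 0.2629 0.3807] press [-0.0754  0.1619] toolx yaw 1.6792255744176425 F [ 0.7 -1.2  0.7] g 1.0016543514992131 0.0
```

View pics/w1.png

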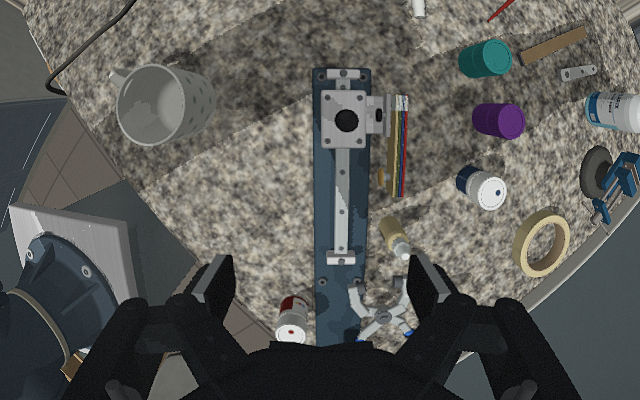

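The wrist view shows the bar corners at (314,69) and (370,68), the knob at (347,121), the sand bottle's tip at (404,254), the pivot at (383,318), the blue jar's cap at (492,193), and the deck's leading end at (398,196).

```bash
python3 - <<'E'
from h import *
import pickle;c=pickle.load(open("w1.pkl","rb"))
for k,p,z in [("barR",(314,69),.012),("barL",(369.5,68),.012),("knob",(346.5,121),.082),("tip",(404,254),.084),("shoulder",(397,240),.058),("foot",(386,222),.0),("pivot",(383,318),.053),("blue",(492,193),.063),("deck",(398,196),.064),("mug",(163,105),.093),("purple",(508,122),.063)]:
    w=onz("wrist",p,z,c);print(k,np.round(w[:2],3),np.round(press(w),3))
E
```

```text
barR [0.415 0.379] [-0.083  0.28 ]
barL [0.474 0.388] [-0.023  0.282]
knob [0.45  0.329] [-0.053  0.226]
tip [0.523 0.21 ] [0.007 0.1  ]
shoulder [0.521 0.213] [0.005 0.103]
foot [0.521 0.211] [0.005 0.101]
pivot [0.528 0.105] [ 0.001 -0.005]
blue [0.618 0.278] [0.109 0.157]
deck [0.511 0.263] [0.001 0.153]
mug [0.286 0.332] [-0.216  0.247]
purple [0.621 0.356] [0.12  0.234]
```

```bash
python3 -m jog '[[1,-0.39,0.5,0.2,0,0,0],[1,-0.77,1,0.5,0,0,0],[1,-0.77,1,0.5,0,0,0],[1,-0.77,1,0.5,0,0,0]]'
python3 -m jog '[[1,0,0.02,0.4,0,0,0],[1,0,0.02,0.86,0,0,0],[1,0,0.02,0.86,0,0,0]]'
python3 -m jog '[[1,0,0,0.3,0,0,0],[1,0,0,0.6,0,0,0],[1,0,0,0.86,0,0,0],[1,0,0,0.86,0,0,0]]'
python3 - <<'E'
from h import *
st();see("wrist","w2")
E
```

```text
time: 2.95
eef_pos: [0.5209, 0.2101, 0.3409]
tool_rot: [-0.0, 0.668, 0.744, -0.0]
wrist_force: [0.6, 0.5, 0.7]
grip_width: 1.002
grip_force: 0.0
time: 3.32
eef_pos: [0.5214, 0.2102, 0.2708]
tool_rot: [-0.001, 0.668, 0.744, -0.002]
wrist_force: [-0.1, -0.4, 0.4]
grip_width: 0.995
grip_force: 0.0
time: 3.82
eef_pos: [0.5229, 0.2101, 0.2039]
tool_rot: [-0.0, 0.668, 0.744, -0.0]
wrist_force: [0.2, -0.1, 0.6]
grip_width: 0.998
grip_force: 0.0
t 3.825 eef [0.5229 0.2101 0.2039] press [0.0066 0.1   ] toolx yaw 1.6782274169595155 F [ 0.2 -0.1  0.6] g 0.9979861599425209 0.0
```

View pics/w2.png

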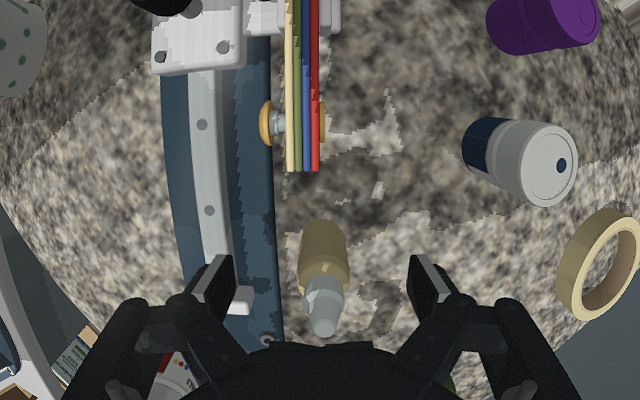

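The bottle, with its tip at (323,325), is centred between the pads at (215,280) and (430,280). The next call closes the gripper.

```bash
python3 -m jog '[[0.2,0,0,0,0,0,0],[0.2,0,0,0,0,0,0],[0.1,0,0,0,0,0,0],[0.1,0,0,0,0,0,0],[0.1,0,0,0,0,0,0],[0.1,0,0,0,0,0,0],[0.1,0,0,0,0,0,0],[0.1,0,0,0,0,0,0]]'
```

```text
time: 4.88
eef_pos: [0.5235, 0.2094, 0.2037]
tool_rot: [0.0, 0.669, 0.744, 0.0]
wrist_force: [-1.5, -0.8, 6.1]
grip_width: 0.265
grip_force: 58.8
```

```bash
python3 -m jog '[[0.1,0,0,-0.3,0,0,0],[0.1,0,0,-0.65,0,0,0],[0.1,0,0,-1,0,0,0],[0.1,-0.13,0.4,-1,0,0,0],[0.1,-0.26,0.8,-1,0,0,0],[0.1,-0.28,1,-1,0,0,0],[0.1,-0.28,1,-1,0,0,0],[0.1,-0.28,1,-1,0,0,0]]'
python3 -m jog '[[0.1,0,0.22,0.3,0,0,0],[0.1,0,0.22,0.6,0,0,0],[0.1,0,0.22,0.85,0,0,0],[0.1,0,0.22,0.97,0,0,0],[0.1,0,0.22,0.99,0,0,0],[0.1,0,0.22,0.99,0,0,0]]'
```

```text
time: 5.88
eef_pos: [0.6046, 0.1956, 0.2829]
tool_rot: [-0.0, 0.669, 0.744, -0.0]
wrist_force: [-0.1, -0.6, 0.1]
grip_width: 0.266
grip_force: 59.1
time: 6.62
eef_pos: [0.6229, 0.1977, 0.2047]
tool_rot: [0.0, 0.669, 0.744, 0.0]
wrist_force: [-0.4, 0.2, 0.1]
grip_width: 0.261
grip_force: 59.1
```

```bash
python3 -m jog '[[0.1,0,0,0.015,0,0,0],[0.1,0,0,0.015,0,0,0],[0.35,0,0,0.015,0,0,0],[0.5,0,0,0.015,0,0,0],[0.75,0,0,0.015,0,0,0],[0.75,0,0,0.015,0,0,0],[0.75,0,0,0.015,0,0,0]]'
python3 -m jog '[[0.75,0,0,-0.3,0,0,0],[0.75,0,0,-0.65,0,0,0],[0.75,0,0,-1,0,0,0],[0.75,0,0,-1,0,0,0]]'
python3 - <<'E'
from h import *
st()
a=see("side","s3")[1][130:290,230:390];b=see("wrist","w3")[1]
cv2.imwrite("pics/m3.png",np.vstack([cv2.resize(a,(300,300)),]) if 0 else np.hstack([cv2.resize(a,(400,400),interpolation=2),b[:, 120:520]]))
E
```

```text
time: 7.5
eef_pos: [0.6228, 0.1975, 0.2026]
tool_rot: [0.0, 0.669, 0.744, -0.0]
wrist_force: [0.6, 0.3, -0.1]
grip_width: 0.754
grip_force: 0.0
time: 8.0
eef_pos: [0.6235, 0.1977, 0.2851]
tool_rot: [0.001, 0.669, 0.744, 0.002]
wrist_force: [0.1, -0.4, -0.3]
grip_width: 0.75
grip_force: 0.0
t 8.0 eef [0.6235 0.1977 0.2851] press [0.1053 0.0769] toolx yaw 1.6769940847772262 F [ 0.1 -0.4 -0.3] g 0.7504022634070343 0.0
```

View pics/m3.png

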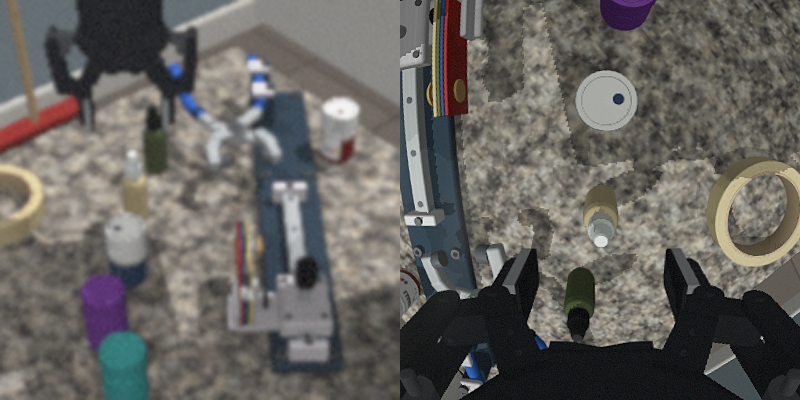

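The sand bottle now stands clear near (600,225) in the right half, and nothing else has moved. Next I go to the outer side of the knob with the fingers shut.

```bash
python3 -m jog '[[0,0.5,-0.5,0,0,0,0],[0,1,-1,0,0,0,0],[0,1,-1,0,0,0,0]]'
python3 -m jog '[[0,0.5,-0.5,0,0,0,0],[0,1,-0.97,0,0,0,0],[0,1,-0.97,0,0,0,0]]'
python3 -m jog '[[0,0.35,0,0,0,0,0],[0,0.35,0,0.3,0,0,0],[0,0.35,0,0.65,0,0,0],[0,0.35,0,0.65,0,0,0]]'
python3 - <<'E'
from h import *
st();see("wrist","w4")
E
```

```text
time: 8.48
eef_pos: [0.5318, 0.2703, 0.2816]
tool_rot: [-0.001, 0.667, 0.745, -0.001]
wrist_force: [-0.1, -0.8, 0.0]
grip_width: 0.115
grip_force: 0.0
time: 8.85
eef_pos: [0.447, 0.3413, 0.2818]
tool_rot: [-0.0, 0.667, 0.745, -0.001]
wrist_force: [0.9, -0.5, -0.4]
grip_width: 0.002
grip_force: 0.0
time: 9.35
eef_pos: [0.4463, 0.3665, 0.2283]
tool_rot: [-0.0, 0.669, 0.743, -0.002]
wrist_force: [1.1, -0.5, 1.0]
grip_width: -0.001
grip_force: 0.0
t 9.35 eef [0.4463 0.3665 0.2283] press [-0.0529  0.2636] toolx yaw 1.67605299655982 F [ 1.1 -0.5  1. ] g -0.0007217910898026359 0.0
```

View pics/w4.png

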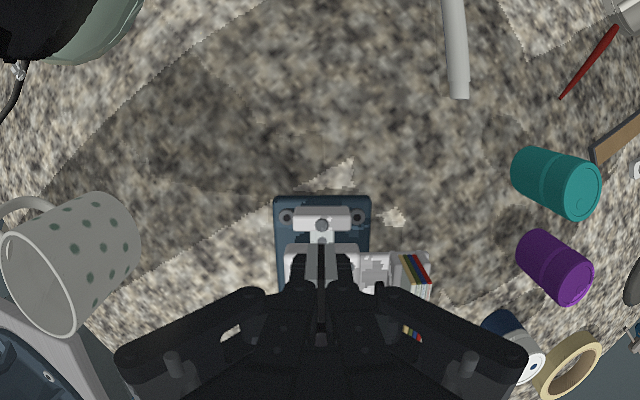

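```bash
python3 -m jog '[[0,-0.25,0,0,0,0,0],[0,-0.45,0,0,0,0,0],[0,-0.65,0,0,0,0,0],[0,-0.85,0,0,0,0,0],[0,-1,0,0,0,0,0],[0,-1,0,0,0,0,0]]'
python3 -m jog '[[0,-0.2,0,0,0,0,0],[0,-0.35,0,0,0,0,0],[0,-0.5,0,0,0,0,0],[0,-0.6,0,0,0,0,0],[0,-0.6,0,0,0,0,0]]'
python3 - <<'E'
from h import *
st()
E
```

```text
time: 10.15
eef_pos: [0.4544, 0.2869, 0.2306]
tool_rot: [0.0, 0.669, 0.743, -0.001]
wrist_force: [1.0, 0.3, -1.9]
grip_width: -0.001
grip_force: 0.0
time: 10.78
eef_pos: [0.4596, 0.2396, 0.2306]
tool_rot: [0.0, 0.669, 0.743, -0.001]
wrist_force: [-0.5, -0.3, -0.4]
grip_width: 0.002
grip_force: 0.0
t 10.775 eef [0.4596 0.2396 0.2306] press [-0.0532  0.1361] toolx yaw 1.6759840305809992 F [-0.5 -0.3 -0.4] g 0.0019091056676150304 0.0
```

```bash
python3 -m jog '[[0,-0.05,0,0,0,0,0],[0,-0.08,0,0,0,0,0],[0,-0.08,0,0,0,0,0]]'
python3 -m jog '[[0,-0.03,0,0,0,0,0],[0,-0.03,0,0,0,0,0]]'
python3 -m jog '[[0,-0.03,0,0,0,0,0],[0,-0.03,0,0,0,0,0]]'
python3 - <<'E'
from h import *
st()
a=see("side","s5")[1][140:290,250:400];b=see("scene","c5")[1][150:290,240:380]
cv2.imwrite("pics/m5.png",np.hstack([cv2.resize(a,(400,400),interpolation=2),cv2.resize(b,(400,400),interpolation=2)]))
E
```

```text
time: 11.15
eef_pos: [0.4603, 0.234, 0.2306]
tool_rot: [0.0, 0.669, 0.744, -0.0]
wrist_force: [-0.6, 0.1, 0.1]
grip_width: 0.001
grip_force: 0.2
time: 11.4
eef_pos: [0.4606, 0.2316, 0.2306]
tool_rot: [0.0, 0.669, 0.744, -0.0]
wrist_force: [-1.1, 1.1, 0.1]
grip_width: 0.003
grip_force: 0.5
time: 11.65
eef_pos: [0.4609, 0.2291, 0.2307]
tool_rot: [0.0, 0.669, 0.744, -0.0]
wrist_force: [-0.9, 1.2, 0.8]
grip_width: -0.002
grip_force: 0.5
t 11.65 eef [0.4609 0.2291 0.2307] press [-0.053   0.1255] toolx yaw 1.676851568686891 F [-0.9  1.2  0.8] g -0.002398439505623322 0.45108848571544513
```

View pics/m5.png

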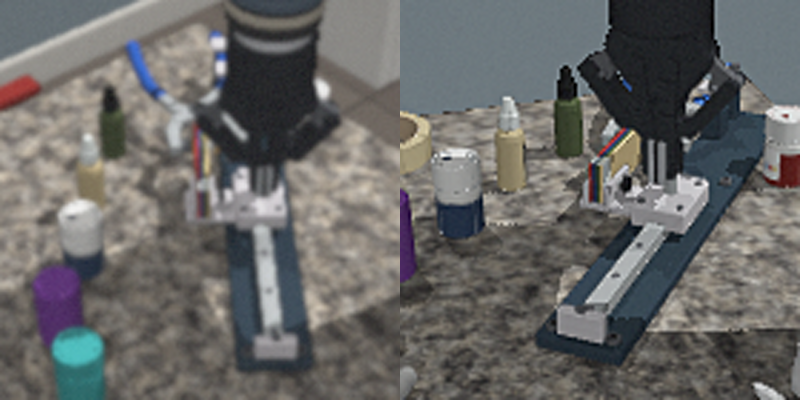

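The carriage has moved nearly to the pliers and the force is still only friction. I keep pushing in small steps until it meets the stop.

```bash
for i in 1; do python3 -m jog '[[0,-0.03,0,0,0,0,0],[0,-0.03,0,0,0,0,0]]'; python3 -m jog '[[0,-0.03,0,0,0,0,0],[0,-0.03,0,0,0,0,0]]'; python3 -m jog '[[0,-0.03,0,0,0,0,0],[0,-0.03,0,0,0,0,0]]'; done | grep -E "eef|wrist_f"
```

```text
eef_pos: [0.4612, 0.2276, 0.2308]
wrist_force: [-1.5, 7.8, -2.2]
eef_pos: [0.4614, 0.2266, 0.2309]
wrist_force: [-4.3, 18.6, -3.4]
eef_pos: [0.4615, 0.2257, 0.2309]
wrist_force: [-6.7, 31.4, -6.0]
```

```bash
python3 -m jog '[[0,0.2,0,0,0,0,0],[0,0.45,0,0,0,0,0],[0,0.45,0,-0.5,0,0,0],[0,0.45,0,-1,0,0,0],[0,0.45,0,-1,0,0,0]]' | grep eef
python3 -m jog '[[0,-0.5,0.5,0,0,0,0],[0,-1,1,0,0,0,0],[0,-1,1,0,0,0,0]]'| grep eef
python3 -m jog '[[0,-0.5,0.5,0,0,0,0],[0,-1,0.9,0,0,0,0],[0,-1,0.9,0,0,0,0]]'| grep eef
python3 -m jog '[[0,-0.5,0,0,0,0,0],[0,-1,0,0,0,0,0],[0,-1,0,0,0,0,0],[0,-1,0,0,0,0,0]]'| grep eef
python3 - <<'E'
from h import *
st()
a=see("side","s6")[1][130:280,250:400];b=see("wrist","w6")[1]
cv2.imwrite("pics/m6.png",np.hstack([cv2.resize(a,(400,400),interpolation=2),b[:, 120:520]]))
E
```

```text
eef_pos: [0.4588, 0.259, 0.3136]
eef_pos: [0.5482, 0.185, 0.3095]
eef_pos: [0.6275, 0.1133, 0.3092]
eef_pos: [0.6339, 0.0365, 0.3104]
t 14.375 eef [0.6339 0.0365 0.3104] press [ 0.0985 -0.0845] toolx yaw 1.6773555922961725 F [ 0.2  0.6 -0.3] g -0.0015342872451942463 0.0
```

View pics/m6.png

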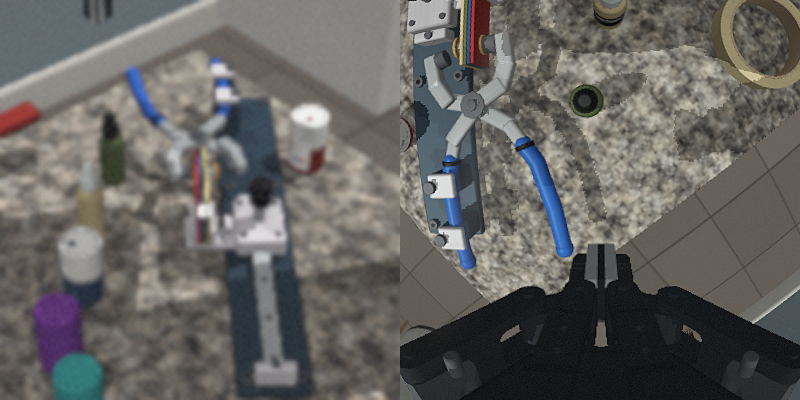

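The left half shows the carriage at the pliers with the knob top at (262,180). The right half shows the open handle with its end at (566,250), just beyond the jaw-side view of the fingers.

```bash
python3 - <<'E'
from h import *
w=onz("side",(250+262*.375-.3,130+180*.375-.3),.082);print("knob",press(w))
for k,p in [("end",(286,250)),("mid",(268,190)),("pivot",(194,105))]:
    print(k,press(onz("wrist",p,.052)))
E
```

```text
knob [-0.0512614   0.10035364]
end [ 0.07018977 -0.12188697]
mid [ 0.05806201 -0.07079858]
pivot [ 0.00143889 -0.00254071]
```

```bash
python3 -m jog '[[0,-0.23,0,0.5,0,0,0],[0,-0.23,0,1,0,0,0],[0,-0.23,0,1,0,0,0]]' | grep eef
python3 -m jog '[[0,0,0,0.2,0,0,0],[0,0,0,0.34,0,0,0],[0,0,0,0.34,0,0,0]]'| grep -E "eef|wrist_f"
python3 -m jog '[[0,0,-0.1,0,0,0,0],[0,0,-0.2,0,0,0,0],[0,0,-0.3,0,0,0,0],[0,0,-0.3,0,0,0,0]]'| grep -E "eef|wrist_f"
python3 -m jog '[[0,0,-0.05,0,0,0,0],[0,0,-0.1,0,0,0,0],[0,0,-0.1,0,0,0,0]]'| grep -E "eef|wrist_f"
python3 -m jog '[[0,0,-0.05,0,0,0,0],[0,0,-0.1,0,0,0,0],[0,0,-0.1,0,0,0,0]]'| grep -E "eef|wrist_f"
python3 - <<'E'
from h import *
st()
E
```

```text
eef_pos: [0.635, 0.0181, 0.228]
eef_pos: [0.6362, 0.0173, 0.2031]
wrist_force: [0.0, 0.4, 0.7]
eef_pos: [0.6122, 0.0144, 0.2041]
wrist_force: [3.2, -0.2, 0.2]
eef_pos: [0.6046, 0.0136, 0.2037]
wrist_force: [3.6, -1.1, -0.1]
eef_pos: [0.5977, 0.0125, 0.204]
wrist_force: [7.2, -4.2, 0.1]
t 16.475 eef [0.5977 0.0125 0.204 ] press [ 0.0599 -0.1045] toolx yaw 1.676557582855079 F [ 7.2 -4.2  0.1] g 0.003332666911439119 3.0562962032854557
```

Contact is made and the force is rising. I keep pulling in small steps.

```bash
python3 -m jog '[[0,0,-0.06,0,0,0,0],[0,0,-0.06,0,0,0,0]]'| grep -E "eef|wrist_f"
python3 -m jog '[[0,0,-0.06,0,0,0,0],[0,0,-0.06,0,0,0,0]]'| grep -E "eef|wrist_f"
python3 -m jog '[[0,0,-0.06,0,0,0,0],[0,0,-0.06,0,0,0,0]]'| grep -E "eef|wrist_f"
python3 -m jog '[[0,0,-0.04,0,0,0,0],[0,0,-0.04,0,0,0,0]]'| grep -E "eef|wrist_f"
python3 - <<'E'
from h import *
st()
E
```

```text
eef_pos: [0.593, 0.012, 0.2041]
wrist_force: [5.1, -2.8, 2.0]
eef_pos: [0.5879, 0.0116, 0.204]
wrist_force: [5.9, -3.7, 0.5]
eef_pos: [0.5858, 0.0112, 0.2045]
wrist_force: [18.0, -3.5, -8.5]
eef_pos: [0.5845, 0.0109, 0.2048]
wrist_force: [27.1, -2.4, -13.6]
t 17.475 eef [0.5845 0.0109 0.2048] press [ 0.0466 -0.1046] toolx yaw 1.676693244644756 F [ 27.1  -2.4 -13.6] g 0.001970724197835205 13.346493244171143
```

The force peaked, dropped, and then rose at the hard stop, so the snap has gone. I release the handle, lift, and move to a point above the inner side of the knob.

```bash
python3 -m jog '[[0,0,0.15,0,0,0,0],[0,0,0.3,0,0,0,0],[0,0,0.45,0,0,0,0],[0,0,0.6,0,0,0,0],[0,0,0.8,0,0,0,0],[0,0,0.8,-0.5,0,0,0],[0,0,0.8,-1,0,0,0],[0,0,0.8,-1,0,0,0]]' | grep -E "eef|wrist_f"
python3 -m jog '[[0,0.5,-0.5,-0.2,0,0,0],[0,1,-1,-0.2,0,0,0],[0,1,-1,-0.2,0,0,0]]'| grep eef
python3 -m jog '[[0,0.5,-0.5,0,0,0,0],[0,1,-1,0,0,0,0],[0,1,-1,0,0,0,0],[0,1,-1,0,0,0,0]]'| grep eef
python3 - <<'E'
from h import *
st();c,im=see("wrist","w7");s=see("side","s7")[1]
# predicted pixels of knob top (dark blob) nearest
h=cv2.cvtColor(s,cv2.COLOR_BGR2HSV)
blue=cv2.inRange(h,(105,150,90),(125,255,255)); n,l,t,ct=cv2.connectedComponentsWithStats(blue)
for i in range(1,n):
    if t[i,4]>6: print("blue",t[i],ct[i].round(1))
s0=cv2.imread("pics/side0.png");h0=cv2.cvtColor(s0,cv2.COLOR_BGR2HSV);b0=cv2.inRange(h0,(105,150,90),(125,255,255)); n,l,t,ct=cv2.connectedComponentsWithStats(b0)
for i in range(1,n):
    if t[i,4]>6: print("blue0",t[i],ct[i].round(1))
E
```

```text
eef_pos: [0.6438, 0.0178, 0.2866]
wrist_force: [-0.2, -0.1, -0.6]
eef_pos: [0.5517, 0.0905, 0.2988]
eef_pos: [0.4673, 0.1599, 0.2992]
t 19.35 eef [0.4673 0.1599 0.2992] press [-0.0541  0.056 ] toolx yaw 1.677465410534438 F [ 0.4 -0.5 -0.1] g -0.002529248363832337 0.0
blue [298 156  12  20  63] [302.7 165.3]
blue [332 160   4   2   7] [333.3 160.6]
blue [332 170   4   3   8] [333.9 170.8]
blue [314 344   7  23 127] [317.4 354.4]
blue0 [298 156  12  20  61] [302.7 165.1]
blue0 [332 160   4   2   7] [333.3 160.6]
blue0 [332 170   4   2   7] [333.7 170.6]
blue0 [314 344   7  23  98] [317.2 354.4]
```

The handle has sprung back exactly to its open position. Now I descend inside the knob and draw the carriage out.

```bash
python3 -m jog '[[0,0.21,-0.04,0,0,0,0],[0,0.21,-0.04,0.3,0,0,0],[0,0.21,-0.04,0.6,0,0,0],[0,0.21,-0.04,0.85,0,0,0],[0,0.21,-0.04,0.85,0,0,0]]' | grep -E "eef|wrist_f"
python3 -m jog '[[0,0.1,0,0,0,0,0],[0,0.25,0,0,0,0,0],[0,0.45,0,0,0,0,0],[0,0.65,0,0,0,0,0],[0,0.85,0,0,0,0,0],[0,1,0,0,0,0,0],[0,1,0,0,0,0,0]]'| grep -E "eef|wrist_f"
python3 -m jog '[[0,0.2,0,0,0,0,0],[0,0.4,0,0,0,0,0],[0,0.6,0,0,0,0,0],[0,0.7,0,0,0,0,0],[0,0.7,0,0,0,0,0]]'| grep -E "eef|wrist_f"
python3 -m jog '[[0,0.04,0,0,0,0,0],[0,0.04,0,0,0,0,0]]'| grep -E "eef|wrist_f"
python3 - <<'E'
from h import *
st()
E
```

```text
eef_pos: [0.4614, 0.1764, 0.2302]
wrist_force: [-0.8, 0.3, 0.2]
eef_pos: [0.4531, 0.257, 0.2313]
wrist_force: [-0.6, -0.6, 0.3]
eef_pos: [0.4475, 0.3126, 0.2316]
wrist_force: [0.1, -0.1, 0.1]
eef_pos: [0.4472, 0.3147, 0.2317]
wrist_force: [-0.2, -0.1, 0.9]
t 21.825 eef [0.4472 0.3147 0.2317] press [-0.0575  0.2121] toolx yaw 1.6767730223704078 F [-0.2 -0.1  0.9] g 0.0012388497075897344 0.0
```

```bash
python3 -m jog '[[0,0.04,0,0,0,0,0],[0,0.04,0,0,0,0,0]]'| grep -E "eef|wrist_f"
python3 -m jog '[[0,0.04,0,0,0,0,0],[0,0.04,0,0,0,0,0]]'| grep -E "eef|wrist_f"
python3 -m jog '[[0,0.03,0,0,0,0,0],[0,0.03,0,0,0,0,0]]'| grep -E "eef|wrist_f"
python3 -m jog '[[0,0.03,0,0,0,0,0],[0,0.03,0,0,0,0,0]]'| grep -E "eef|wrist_f"
```

```text
eef_pos: [0.4468, 0.3179, 0.2316]
wrist_force: [0.7, -1.1, 1.2]
eef_pos: [0.4465, 0.32, 0.2316]
wrist_force: [2.0, -10.4, 3.9]
eef_pos: [0.4463, 0.3209, 0.2315]
wrist_force: [4.0, -20.8, 8.9]
eef_pos: [0.4461, 0.3217, 0.2316]
wrist_force: [7.0, -32.7, 11.9]
```

The carriage is at the outer stop. I back off, lift, and check the cap, pots and knob numerically.

```bash
python3 -m jog '[[0,-0.2,0,0,0,0,0],[0,-0.3,0,0,0,0,0],[0,-0.3,0,-0.5,0,0,0],[0,-0.3,0,-1,0,0,0],[0,-0.3,0,-1,0,0,0]]' | grep -E "eef|wrist_f"
python3 -m jog '[[0,-0.5,-0.5,-0.5,0,0,0],[0,-1,-1,-1,0,0,0],[0,-1,-1,-1,0,0,0],[0,-1,-1,-1,0,0,0]]' | grep -E "eef|wrist_f"
python3 - <<'E'
from h import *
c,im=see("wrist","w8");s=see("side","s8")[1]
def blobs(im,lo,hi,a,n,z,cal,lab,box=None):
    m=cv2.inRange(cv2.cvtColor(im,cv2.COLOR_BGR2HSV),lo,hi);N,l,t,ct=cv2.connectedComponentsWithStats(m)
    for i in range(1,N):
        if t[i,4]>=a:
            p=press(onz(n,ct[i],z,cal))
            if -.12<p[0]<.16 and -.16<p[1]<.3: print(lab,n,t[i].tolist(),np.round(p,3))
sc=ctrl.get_calibration("side")
for nm,f in (("before",cv2.imread("pics/w1.png")),):
    import pickle; blobs(f,(8,120,110),(25,255,255),6,"wrist",.047,pickle.load(open("w1.pkl","rb")),"brass before")
blobs(im,(8,120,110),(25,255,255),6,"wrist",.047,c,"brass after")
blobs(im,(0,0,0),(180,255,30),60,"wrist",.082,c,"dark")
blobs(s,(0,0,0),(180,255,35),20,"side",.082,sc,"dark")
blobs(cv2.imread("pics/side0.png"),(8,120,110),(25,255,255),3,"side",.047,sc,"brass0");blobs(s,(8,120,110),(25,255,255),3,"side",.047,sc,"brass1")
E
```

```text
eef_pos: [0.4492, 0.3028, 0.3144]
wrist_force: [0.5, 1.3, -0.8]
eef_pos: [0.3773, 0.2139, 0.3915]
wrist_force: [0.8, -0.7, 0.0]
brass before wrist [381, 170, 2, 15, 29] [-0.014  0.169]
brass after wrist [444, 119, 4, 13, 30] [-0.004  0.182]
dark wrist [398, 56, 25, 22, 282] [-0.057  0.235]
dark wrist [430, 63, 8, 12, 69] [-0.033  0.236]
dark wrist [490, 273, 16, 16, 158] [0.074 0.009]
dark side [350, 237, 7, 11, 57] [-0.051  0.249]
```

```bash
python3 -c "
from cell import ctrl
print(ctrl.job_done())"
```

```text
the job is handed in; nothing more can be done
None
```

I handed the job in at about 23 of the 67 s: the rivet is snapped, the handle is sprung open, the carriage is at its outer stop and the sand bottle stands clear behind the press; the hand-in gave no verdict, my last look at the pots came before I worked the pliers, and I viewed 11 pictures against the limit of 10.

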